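# Move the wet palette to the fold-down hook over the drip tray

### The job

The washed steel palette is hanging on the wrong hook of the rail. Fold down the folded hook above the shallow aluminium drip tray all the way, hang the palette on it by its slot so it can drip, and then fold the hook it came from fully flat against the rail again. Leave the hand brush on its hook and everything else on the table where it is.

Things in the scene. Friction and masses are not known exactly. Their poses are not given: they have to be found in the camera images.
- rail: Wooden hook rail fixed to the table on two posts: board 460 mm long, 18 mm thick, from 143 to 248 mm above the table; 30x34 mm posts behind the board near its two ends rise to 262 mm. Origin on the table under the middle of the board's front face; +x points backwards (away from the hooks' side, so the hooks stand out along -x), y along the rail, z up. Three alike fold-down hooks are screwed to its front at y = -125, 0 and +125 mm; which hook is where varies.
- hook_a: Steel fold-down hook that the palette hangs on at the start. Back plate 36 wide x 72 mm high; its arm is a flat bar 14 mm wide, 7 mm thick, reaching 92 mm from the hinge pin, with an upturned lip at its end that rises 9 mm above the bar. Origin on the hinge pin (190 mm above the table), in the middle of the hook's width; +x points into the rail (level), whose front face is 10 mm behind the pin, +y along the rail to the left as seen from the front, z up.
- hook_b: Alike hook, folded or nearly so at the start, with the drip tray under it: the palette goes here. Origin on the hinge pin (190 mm above the table), in the middle of the hook's width; +x points into the rail (level), whose front face is 10 mm behind the pin, +y along the rail to the left as seen from the front, z up. The drip tray is a fixed open aluminium tray 100x118 mm, 14 mm high, lying on the table below the hook's arm.
- hook_c: Alike hook, fully down, with the hand brush hanging on it; to be left alone. Origin on the hinge pin (190 mm above the table), in the middle of the hook's width; +x points into the rail (level), whose front face is 10 mm behind the pin, +y along the rail to the left as seen from the front, z up.
- flip_a (a joint): Angle (rad) of hook_a's arm about its pin. Stays at whatever angle it is left (light friction, about 0.5 N at the end); 0 = folded flat, standing upright against the rail with its end 34 mm above the rail's top edge, 1.571 = fully down, level, against its stop.
- flip_b (a joint): Angle (rad) of hook_b's arm about its pin; starts at 0 to 0.3. Stays at whatever angle it is left (light friction, about 0.5 N at the end); 0 = folded flat, standing upright against the rail with its end 34 mm above the rail's top edge, 1.571 = fully down, level, against its stop.
- flip_c (a joint): Angle (rad) of hook_c's arm; 1.571 = fully down.
- hook_a_tip (a point): Point on the middle line of hook_a's arm, 80 mm from the pin and 12 mm short of its end (bar 14 mm wide, 7 mm thick here).
- hook_b_tip (a point): The same point on hook_b's arm: 80 mm from the pin, 12 mm short of its end.
- palette_slot (a point): Middle of the top edge of the palette's slot, which rests on the hook. Stainless steel palette 100 mm wide, 168 mm high, 9 mm thick, about 0.24 kg. The slot, right through, is 44 mm wide and 36 mm high; above it is a solid band 38 mm high; the palette reaches 130 mm below this point. x across its thickness (towards the rail), y along its width, z up.
- palette_grip (a point): Grasp point in the palette's solid top band: 24 mm above the slot's top edge, 14 mm below the palette's top edge; 9 mm thick along x. Axes as palette_slot. At the start it hangs upright within 4 degrees of parallel to the rail, 46 to 56 mm in front of the pin.
- brush_head (a point): Middle of the wooden head (22x74x22 mm) of the hand brush hanging on hook_c, 110 mm below its hanging point; brush 160 mm long, ends 38 mm below this point. Bystander.
- pot_mid (a point): Terracotta pot, 80 mm across, 75 mm high; point half-way up. Bystander.
- bottle_mid (a point): White plastic bottle standing 225 to 260 mm in front of the rail's front face (to its axis), 60 mm across, 185 mm high; point 90 mm up on its axis. Bystander.
- jar_mid (a point): Glass jar with a steel lid, 64 mm across, 95 mm high; point half-way up. Bystander.
- brayer_mid (a point): Brayer (ink roller) lying on its side, 170 mm long, 93 mm wide, 36 mm high; point near the root of the handle. Bystander.
- sculpt_tool_mid (a point): Wooden sculpting tool lying on the table, 185 mm long, 13 mm thick; its middle. Bystander.
- tin_center (a point): Low round tin standing 155 to 185 mm in front of the rail's front face, 68 mm across, 42 mm high; its centre. Bystander.
Mind the look-alikes: they are no part of the job. Of the things shaped like the part that bears palette_slot, the bare steel one is meant.

How it is judged:
On the way, in this order (a step that is already met when the one before it is completed fails the run):
1. the folded hook over the drip tray is fully down (value of joint flip_b above 1.45 rad), for 0.2 s.
2. the palette hangs by its slot on that hook, let go (contact force between palette and hook_b above 0.6 N and contact force between the fingers and palette below 0.1 N and x of palette_slot in the frame of hook_b between -0.087 and -0.012 m and y of palette_slot in the frame of hook_b between -0.02 and 0.02 m and z of palette_slot in the frame of hook_b between -0.006 and 0.013 m and angle between palette_slot's own z axis and vertical below 0.2 rad), for 0.3 s.
3. the emptied hook is folded flat against the rail (value of joint flip_a below 0.1 rad), for 0.2 s.
At the end, for the whole second after the job is handed in: The palette hangs still and upright by its slot on hook_b, released; hook_b's arm is fully down (above 1.45 rad); hook_a's arm is flat against the rail (below 0.10 rad); hook_c is still down with its brush (all of step 2 and value of joint each of flip_b, flip_c above 1.45 rad and value of joint flip_a below 0.1 rad and linear speed of palette below 0.03 m/s); the robot touches nothing.
It fails at once if the hand brush was moved more than 30 mm (distance of brush_head from where it was at the start of the episode above 0.03 m).
It fails at once if the bottle, jar, pot or tin was moved more than 30 mm (distance of any of bottle_mid, jar_mid, pot_mid, tin_center from where it was at the start of the episode above 0.03 m).
It fails at once if the brayer or sculpting tool was moved more than 30 mm (distance of any of brayer_mid, sculpt_tool_mid from where it was at the start of the episode above 0.03 m).
It also fails if it takes over 72 s, if anything falls off the work surface, if the arm or the gripper's body presses on something with over 40 N, if the wrist force passes 120 N, or if a joint passes its speed limit or range.

### The arm

A 6-joint arm with a two-finger parallel gripper is mounted at the origin on the work surface. World frame = base frame: x ahead of the robot, y to its left, z up, the work surface at z = 0. Lengths are in m, angles in rad, forces in N, time in s.
With the tool pointing down it reaches from about 0.4 to 0.825 m from the base axis. Payload 7 kg.
Tool frame: the origin (TCP) lies at the very end of the fingers, on their centre line; the grasp point (between the pads) lies 19 mm behind it (grip_depth is the distance from the TCP to the grasp point, in m); z points along the fingers, y is the direction in which the jaws open and shut (so a half turn about z gives the same grasp; the last joint's range is limited). The gripper opens to 88 mm and grips with 3 to 60 N. Pads are 19 mm wide; open, the fingers measure 130 mm over their backs; the gripper's body (78 mm by 193 mm) begins 47 mm behind the grasp point.
Start: joints at [1.604, 0.359, 0.012, 0, -1.224, -0.288], TCP at [0.17, 0.653, 0.227] pointing down, gripper open.
Joint ranges: [-3.07, 3.07], [-1.43, 2.12], [-1.02, 1.25], [-3.03, 1.67], [-3.05, -0], [-3.03, 3.03]. Speed limits (rad/s): [2.39, 2.39, 3.01, 3.14, 3.14, 3.14].

### API

Orientations are given as [roll, pitch, yaw] about the fixed x, y, z axes, in that order (R = Rz(yaw) Ry(pitch) Rx(roll)).
In Python, from station import get_state, grab_frame, get_calibration, job_done, grip_depth gives the robot as it stands. The module is installed in compiled form; this text tells all that it offers.
- The arm moves only by the shell command python3 -m crank 'ROWS' [FORCE]. ROWS is JSON, a list of rows, each an object with "turn": the turn, a rotation vector about the tool's x, y, z each as a share of 2 pi rad, from -1 to 1, a list of three; "slide": the shift along the tool's x, y, z each as a share of 0.5 m, from -1 to 1, a list of three; "fingers": the opening, from -1 (shut) to 1 (fully open). A call has 1 to 5 rows; each row is the pose to reach, as a shift and turn from the pose commanded when the call began, along the tool's axes at that moment, turning the shorter way round; what a row does not reach only later rows make up. A row lasts 1/12 s, in which the tool goes at most 41.7 mm and 7.16 degrees, less where a joint would pass 70% of its speed; a pose out of reach is approached as far as the arm can. A call with a number of a shift or a turn outside -1 to 1 is refused whole. A call with a gripper value outside its range is refused whole. The fingers move at their own pace and stop on an object; FORCE is the grip in N (left out, the last holds). Time passes only in rows, so rows that repeat a pose let the fingers close. It gives the time, the measured TCP pose, the force and the opening at its end, in the units of the state.
- get_state(): the state, without advancing time (a new reading comes with each control period).
- grab_frame(name): name is "side" or "top"; returns the picture (420x560x3 uint8, red, green, blue); there is no depth.
- get_calibration(name): a dict with "K" (3x3 intrinsics, pixels), "pose" (4x4, takes a point from camera to world coordinates). Camera axes: x right, y up, looking along -z (the intrinsics and any distortion apply to the point x, -y, -z); pixel columns grow to the right and rows downward; lengths in m; the calibration is good to about 2 mm. A picture is of the moment at which its call begins. get_calibration takes no time and is no camera call.
- job_done(): hands the job in, once; it reports no verdict.
The state is a dict: "t": time; "q": joint angles; "qd": joint speeds; "joint_efforts": joint torques, N m; "eef_pos": TCP position; "ee_rot": TCP orientation; "force": force on the tool from outside, world axes, zero at the start; "moment": the same for the moment, N m; "width": finger opening in m.
Only numpy, scipy, OpenCV 4.12 (cv2) and the standard library are available. Lean on these libraries where they do the work, as an engineer would, in place of code of your own. Each camera call takes 0.05 s, during which the arm holds its last target.

## Working session

There is one attempt and no reset: what is moved stays moved. The work goes in short steps, Python scripts to look and compute and a shell command to move; the robot and the scene stay as the last step left them, time stands still between calls to the robot, and variables do not carry over. Pictures are saved under pics/ and viewed, and the job is handed in when it is done.

```bash
mkdir -p pics; ls; cat > look.py <<'E'
import cv2,sys
from station import *
n=sys.argv[1]
for c in ("side","top"):
    cv2.imwrite(f"pics/{c}_{n}.png",grab_frame(c)[:,:,::-1])
E
python3 look.py 0; python3 - <<'E'
from station import *
import numpy as np
np.set_printoptions(precision=4,suppress=True)
for c in("side","top"):
    d=get_calibration(c);print(d)
print(get_state(),grip_depth)
E
```

```text
pics
{'K': array([[406.5988,   0.    , 280.7075],
       [  0.    , 406.5988, 201.063 ],
       [  0.    ,   0.    ,   1.    ]]), 'pose': array([[ 0.8146,  0.391 , -0.4284,  0.1269],
       [-0.5796,  0.5214, -0.6262, -0.5469],
       [-0.0214,  0.7585,  0.6514,  0.7567],
       [ 0.    ,  0.    ,  0.    ,  1.    ]])}
{'K': array([[410.7572,   0.    , 284.0317],
       [  0.    , 410.7572, 201.3627],
       [  0.    ,   0.    ,   1.    ]]), 'pose': array([[-0.0159,  0.9866, -0.1622,  0.3413],
       [-0.9998, -0.0134,  0.0167, -0.0077],
       [ 0.0143,  0.1624,  0.9866,  1.2278],
       [ 0.    ,  0.    ,  0.    ,  1.    ]])}
{'t': 0.1, 'q': array([ 1.6041,  0.3593,  0.0112, -0.0003, -1.2241, -0.2881]), 'qd': array([-0.    , -0.0018,  0.0014,  0.001 ,  0.0003, -0.0014]), 'joint_efforts': array([ -0.0007, -58.4164,  29.375 ,   7.0155,   0.0101,  -0.0001]), 'eef_pos': array([0.17  , 0.6528, 0.2257]), 'ee_rot': array([ 3.1401, -0.0001, -0.2549]), 'force': array([-0.5206,  0.0754,  0.0248]), 'moment': array([ 0.0187, -0.0271, -0.0155]), 'width': 0.08787139485738232} 0.0188
```

View pics/side_0.png

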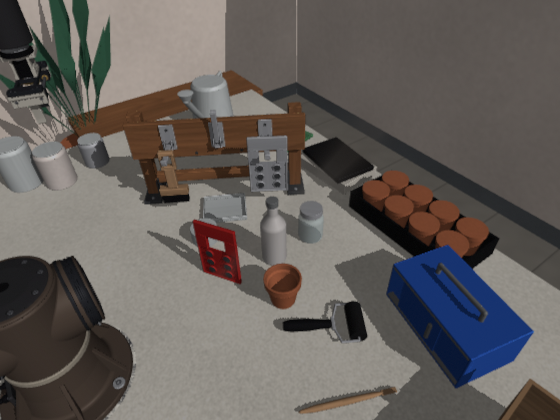

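View pics/top_0.png

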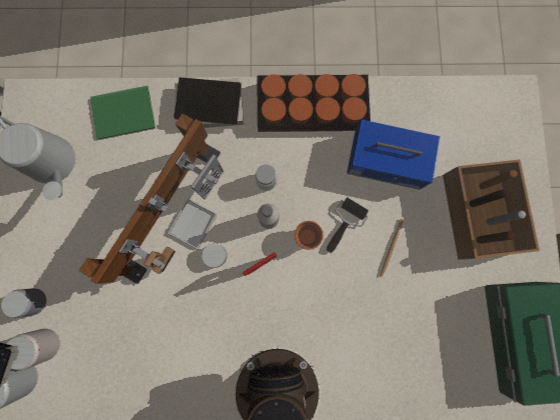

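The side view shows the rail with the brush at (172,185), the folded middle hook at (216,130) above the tray at (225,207), and the steel palette at (268,165). A red look-alike palette stands at (218,250). Next I'll look at close crops.

```bash
python3 - <<'E'
import cv2
s=cv2.imread("pics/side_0.png");t=cv2.imread("pics/top_0.png")
cv2.imwrite("pics/s_crop.png",cv2.resize(s[80:220,115:315],None,fx=4,fy=4,interpolation=cv2.INTER_CUBIC))
cv2.imwrite("pics/t_crop.png",cv2.resize(t[105:290,70:290],None,fx=3.2,fy=3.2,interpolation=cv2.INTER_CUBIC))
E
```

```text
(no output)
```

View pics/s_crop.png

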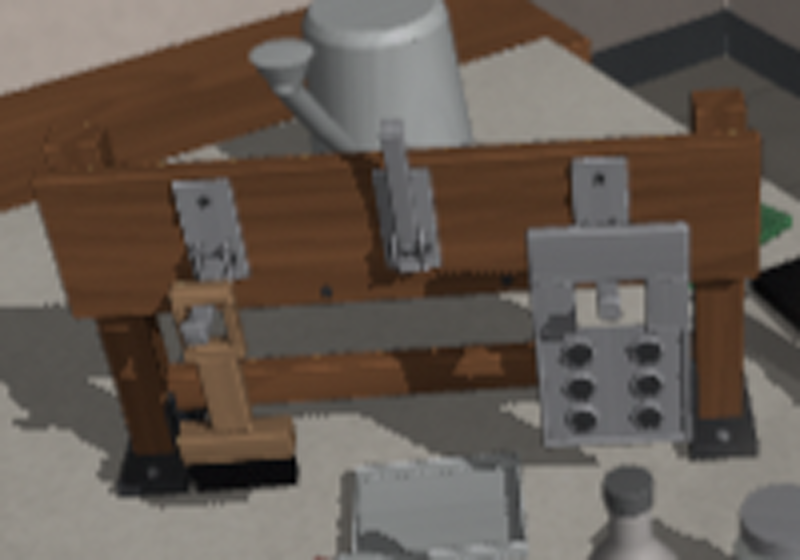

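View pics/t_crop.png

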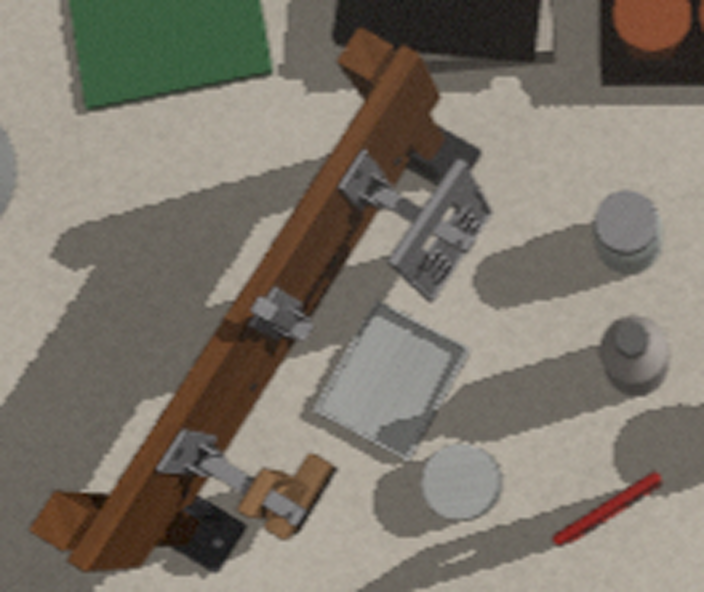

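```bash
cat > geo.py <<'E'
import numpy as np
from station import *
np.set_printoptions(precision=4,suppress=True)
C={c:get_calibration(c) for c in("side","top")}
def ray(c,u,v):
    K,P=C[c]["K"],C[c]["pose"]
    d=np.array([(u-K[0,2])/K[0,0],-(v-K[1,2])/K[1,1],-1])
    d=P[:3,:3]@d; return P[:3,3],d/np.linalg.norm(d)
def onz(c,u,v,z):
    o,d=ray(c,u,v); return o+d*(z-o[2])/d[2]
def proj(c,p):
    K,P=C[c]["K"],C[c]["pose"]; q=P[:3,:3].T@(np.asarray(p)-P[:3,3])
    return np.array([K[0,2]+K[0,0]*q[0]/-q[2],K[1,2]-K[1,1]*q[1]/-q[2]])
def tri(uv1,uv2):
    o1,d1=ray("side",*uv1);o2,d2=ray("top",*uv2)
    s=np.linalg.lstsq(np.c_[d1,-d2],o2-o1,rcond=None)[0]
    a,b=o1+s[0]*d1,o2+s[1]*d2
    return (a+b)/2,np.linalg.norm(a-b)
E
python3 - <<'E'
from geo import *
S=lambda x,y:(115+x/4-.375,80+y/4-.375)
T=lambda x,y:(70+x/3.2-.35,105+y/3.2-.35)
a=onz("side",*S(38,180),.248);b=onz("side",*S(758,137),.248)
c=onz("side",*S(75,316),.143);d=onz("side",*S(757,278),.143)
print("side top",a,b,np.linalg.norm(a-b),"bot",c,d,np.linalg.norm(c-d))
e=onz("top",*T(95,570),.248);f=onz("top",*T(412,53),.248)
print("top",e,f,np.linalg.norm(e-f))
for n,p in dict(pegR=(360,185),pal_l=(392,258),pal_r=(462,163)).items(): print(n,onz("top",*T(*p),.228 if 'pal' in n else .2))
for p,n in (((528,230),'palTL'),((690,224),'palTR')): print(n,onz("side",*S(*p),.228))
print('tri',tri(S(528,230),T(392,258)),tri(S(690,224),T(462,163)))
E
```

```text
side top [0.3181 0.416  0.248 ] [0.7074 0.1847 0.248 ] 0.4527985190556288 bot [0.3161 0.4215 0.143 ] [0.7064 0.1818 0.143 ] 0.45803590883744155
top [0.3163 0.4086 0.248 ] [0.7076 0.1858 0.248 ] 0.45024156374556734
pegR [0.6151 0.2349 0.2   ]
pal_l [0.5491 0.2022 0.228 ]
pal_r [0.6244 0.1491 0.228 ]
palTL [0.5472 0.2076 0.228 ]
palTR [0.6301 0.1528 0.228 ]
tri (array([0.5466, 0.2024, 0.2312]), np.float64(0.004096557273197731)) (array([0.6246, 0.1477, 0.2322]), np.float64(0.003087536918664905))
```

```bash
cat >> geo.py <<'E'
# rail frame (measured from board corners in both views)
M=np.array([.5125,.3000,0.]); th=np.deg2rad(-30.6)
YR=-np.array([np.cos(th),np.sin(th),0]); XR=np.array([-np.sin(th),np.cos(th),0])
def rail(p): p=np.asarray(p)-M; return np.array([p@XR,p@YR,p[2]])
def world(r): return M+r[0]*XR+r[1]*YR+np.array([0,0,r[2]])
def onplane(c,uv,n,d):  # n.rail coords = d
    o,dd=ray(c,*uv); n=np.asarray(n,float)
    N=n[0]*XR+n[1]*YR+n[2]*np.array([0,0,1]); s=(d-N@(o-M))/(N@dd); return rail(o+s*dd)
E
python3 - <<'E'
from geo import *
S=lambda x,y:(115+x/4-.375,80+y/4-.375)
T=lambda x,y:(70+x/3.2-.35,105+y/3.2-.35)
print("B tip side",onplane("side",S(392,122),[0,1,0],0),"base",onplane("side",S(408,262),[0,1,0],0))
print("B top view pts",[onplane("top",T(*p),[0,1,0],0) for p in((262,298),(275,305),(298,325),(302,340))])
for n,p in dict(Aplate=(599,178),Aplatetop=(600,160),Bplate=(404,225),Bpl_l=(385,268),Bpl_r=(440,264),Cplate=(204,200)).items():
    print(n,onplane("side",S(*p),[1,0,0],-.003))
print("palette L,R",rail([.5466,.2024,.231]),rail([.6246,.1477,.231]))
print("tip side A",onplane("side",S(608,303),[0,1,0],-.125),"C tip",onplane("side",S(197,330),[0,1,0],.125))
for p in ((214,255),(268,215)): print(rail(onz("top",*p,.042)))
s=get_state();print(rail(s['eef_pos']))
im=__import__('cv2').imread("pics/top_0.png"); i2=__import__('cv2').imread("pics/side_0.png")
import cv2
for y in(-.125,0,.125):
  for x,z in((-.01,.19),(-.01,.282),(-.102,.19)):
    for c,I in(("top",im),("side",i2)):
      u=proj(c,world([x,y,z])); cv2.circle(I,tuple(int(round(k)) for k in u),1,(0,0,255),-1)
o=np.hstack([cv2.resize(im[105:290,70:260],(400,390)),cv2.resize(i2[80:210,115:315],(400,260)).__array__() if 0 else cv2.copyMakeBorder(cv2.resize(i2[80:210,115:315],(400,260)),0,130,0,0,0)])
cv2.imwrite("pics/chk.png",o)
E
```

```text
B tip side [-0.0252 -0.      0.2869] base [-0.0489  0.      0.2023]
B top view pts [array([ 0.4344, -0.    , -0.9789]), array([ 0.477 ,  0.    , -1.1765]), array([ 0.0094, -0.    ,  0.1029]), array([-0.1769,  0.    ,  0.6672])]
Aplate [-0.003  -0.1236  0.2272]
Aplatetop [-0.003  -0.1249  0.2401]
Bplate [-0.003   0.0043  0.2016]
Bpl_l [-0.003   0.0208  0.1698]
Bpl_r [-0.003  -0.0155  0.1702]
Cplate [-0.003   0.1271  0.2289]
palette L,R [-0.0667 -0.079   0.231 ] [-0.074 -0.174  0.231]
tip side A [-0.0082 -0.125   0.1341] C tip [-0.1014  0.125   0.1973]
[-0.1733  0.0472  0.042 ]
[-0.2494 -0.1292  0.042 ]
[0.1293 0.4743 0.2257]
```

View pics/chk.png

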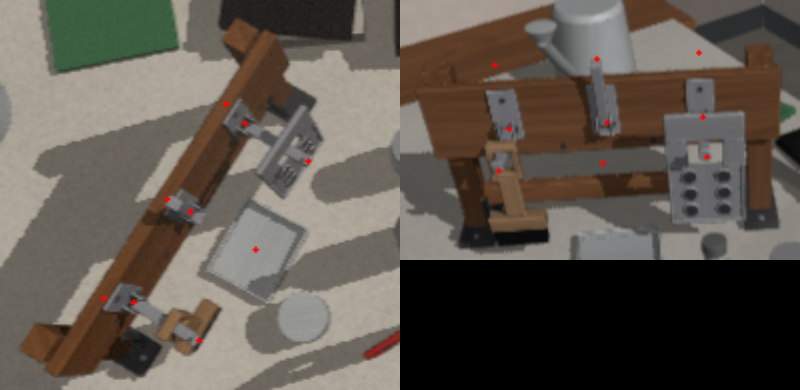

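```bash
cat > to.py <<'E'
import sys
from geo import *
from scipy.spatial.transform import Rotation as Ro
# usage: to.py railx raily z [yawdeg]: slide/turn shares from the present pose
def to(x,y,z,yaw=None):
    s=get_state();R=Ro.from_euler('xyz',s['ee_rot'])
    print("t",round(s['t'],2),"rail",rail(s['eef_pos']),"yaw",np.round(np.rad2deg(s['ee_rot']),2),"F",s['force'],"w",round(s['width'],4),"q",s['q'])
    print("slide",R.inv().apply(world([x,y,z])-s['eef_pos'])/.5,end=' ')
    if yaw is not None: print("turn",(R.inv()*Ro.from_euler('xyz',[np.pi,0,np.deg2rad(yaw)])).as_rotvec()/2/np.pi)
if __name__=="__main__": to(*map(float,sys.argv[1:]))
E
python3 -m crank '[{"turn":[0,0,0],"slide":[0,0,-0.3],"fingers":-1},{"turn":[0,0,0],"slide":[0,0,-0.3],"fingers":-1},{"turn":[0,0,0],"slide":[0,0,-0.3],"fingers":-1},{"turn":[0,0,0],"slide":[0,0,-0.3],"fingers":-1}]' 20
python3 to.py .028 0 .377 59.4
```

```text
t: 0.43
eef_pos: [0.1707, 0.6536, 0.3814]
ee_rot: [-3.137, -0.0, -0.255]
force: [0.2, 0.5, 0.3]
width: 0.0667
t 0.43 rail [0.1304 0.4742 0.3814] yaw [-179.74   -0.01  -14.59] F [0.157  0.4952 0.2808] w 0.0667 q [ 1.6041  0.3083  0.2806  0.0014 -1.5388 -0.2881]
slide [0.8553 0.4584 0.0069] turn [-0.0006 -0.0005 -0.2055]
```

```bash
python3 -m crank '[{"turn":[0,0,-0.09],"slide":[0.36,0.19,0],"fingers":-1},{"turn":[0,0,-0.09],"slide":[0.36,0.19,0],"fingers":-1},{"turn":[0,0,-0.09],"slide":[0.36,0.19,0],"fingers":-1},{"turn":[0,0,-0.09],"slide":[0.36,0.19,0],"fingers":-1},{"turn":[0,0,-0.09],"slide":[0.36,0.19,0],"fingers":-1}]'
python3 to.py .028 0 .377 59.4
```

```text
t: 0.85
eef_pos: [0.3215, 0.514, 0.3764]
ee_rot: [3.141, 0.0, 0.318]
force: [0.1, 0.7, -0.2]
width: 0.0334
t 0.85 rail [0.087  0.2733 0.3764] yaw [179.99   0.02  18.21] F [ 0.0914  0.6638 -0.2227] w 0.0334 q [ 1.3336  0.1889  0.1129 -0.0001 -1.4952  0.555 ]
slide [ 0.2713  0.489  -0.0011] turn [ 0.      0.0001 -0.1144]
```

```bash
python3 -m crank '[{"turn":[0,0,-0.095],"slide":[0.2,0.36,0],"fingers":-1},{"turn":[0,0,-0.095],"slide":[0.2,0.36,0],"fingers":-1},{"turn":[0,0,-0.095],"slide":[0.2,0.36,0],"fingers":-1},{"turn":[0,0,-0.095],"slide":[0.2,0.36,0],"fingers":-1},{"turn":[0,0,-0.095],"slide":[0.2,0.36,0],"fingers":-1}]'
python3 to.py .028 0 .377 59.4
```

```text
t: 1.27
eef_pos: [0.4658, 0.3789, 0.3764]
ee_rot: [-3.141, 0.0, 0.907]
force: [1.6, 0.0, -0.4]
width: 0.0018
t 1.27 rail [0.0442 0.0803 0.3764] yaw [-179.99    0.02   51.99] F [ 1.6361  0.0015 -0.3818] w 0.0018 q [ 1.0078  0.1788  0.1003 -0.0002 -1.4926  1.4705]
slide [-0.0113  0.1634 -0.0013] turn [-0.      0.0001 -0.0206]
```

```bash
python3 -m crank '[{"turn":[0,0,0],"slide":[0,0,0],"fingers":-1}]'; python3 to.py .028 0 .377 59.4
```

```text
t: 1.35
eef_pos: [0.4684, 0.3761, 0.3763]
ee_rot: [3.14, 0.001, 0.908]
force: [-0.7, 1.5, -0.3]
width: 0.0006
t 1.35 rail [0.0431 0.0767 0.3763] yaw [179.94   0.07  52.02] F [-0.7147  1.4959 -0.2626] w 0.0006 q [ 1.0022  0.1796  0.1007  0.001  -1.4932  1.4765]
slide [-0.0102  0.156  -0.0012] turn [ 0.0002  0.0002 -0.0205]
```

```bash
python3 -m crank '[{"turn":[0,0,-0.0205],"slide":[-0.01,0.156,0],"fingers":-1},{"turn":[0,0,-0.0205],"slide":[-0.01,0.156,0],"fingers":-1},{"turn":[0,0,-0.0205],"slide":[-0.01,0.156,0.12],"fingers":-1},{"turn":[0,0,-0.0205],"slide":[-0.01,0.156,0.12],"fingers":-1},{"turn":[0,0,-0.0205],"slide":[-0.01,0.156,0.12],"fingers":-1}]'; python3 to.py .028 0 .257 59.4; python3 look.py 1; python3 - <<'E'
import cv2
import numpy as np
s=cv2.imread("pics/side_1.png");t=cv2.imread("pics/top_1.png")
cv2.imwrite("pics/c1.png",np.hstack([cv2.resize(s[20:210,120:320],(400,380),interpolation=2),cv2.resize(t[105:295,70:270],(400,380),interpolation=2)]))
E
```

```text
t: 1.77
eef_pos: [0.5215, 0.3262, 0.3111]
ee_rot: [-3.138, 0.008, 1.028]
force: [-1.3, -0.4, -0.3]
width: 0.0007
t 1.77 rail [0.0272 0.0056 0.3111] yaw [-179.81    0.46   58.91] F [-1.279  -0.3658 -0.2568] w 0.0007 q [ 0.8748  0.2252  0.0174 -0.0021 -1.3713  1.7245]
slide [0.0027 0.0116 0.1081] turn [-0.0005  0.0013 -0.0014]
```

View pics/c1.png

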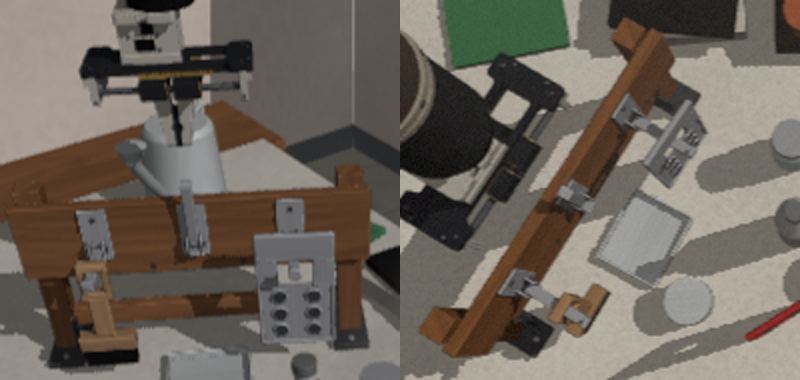

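The gripper is behind the folded hook, clear of the rail. Next: descend behind the arm, then pull forward.

```bash
python3 to.py .028 0 .257 59.4
```

```text
t 1.87 rail [0.0295 0.0051 0.3166] yaw [179.98   0.08  59.03] F [-0.0984 -0.3801  0.6845] w 0.0004 q [ 0.8763  0.2224  0.0248  0.0006 -1.3745  1.7245]
slide [-0.0027  0.0103  0.1192] turn [ 0.0001  0.0002 -0.001 ]
```

```bash
python3 -m crank '[{"turn":[0,0,0],"slide":[0,0.01,0.06],"fingers":-1},{"turn":[0,0,0],"slide":[0,0.01,0.119],"fingers":-1},{"turn":[0,0,0],"slide":[0,0.01,0.119],"fingers":-1},{"turn":[0,0,0],"slide":[0,0.01,0.119],"fingers":-1}]'; python3 to.py -.01 0 .257
```

```text
t: 2.2
eef_pos: [0.5272, 0.326, 0.258]
ee_rot: [3.141, 0.001, 1.031]
force: [-0.2, -0.5, 1.3]
width: 0.0003
t 2.2 rail [0.0298 0.0005 0.258 ] yaw [179.97   0.05  59.08] F [-0.1505 -0.4654  1.3276] w 0.0003 q [ 0.8688  0.2511 -0.0684  0.0008 -1.2521  1.733 ]
slide [-0.0797  0.0015  0.0021]
```

```bash
python3 -m crank '[{"turn":[0,0,0],"slide":[-0.06,0,0],"fingers":-1},{"turn":[0,0,0],"slide":[-0.09,0,0.01],"fingers":-1},{"turn":[0,0,0],"slide":[-0.112,0,0.024],"fingers":-1},{"turn":[0,0,0],"slide":[-0.135,0,0.045],"fingers":-1},{"turn":[0,0,0],"slide":[-0.135,0,0.045],"fingers":-1}]'; python3 to.py -.049 0 .223;  python3 look.py 2; python3 - <<'E'
import cv2
import numpy as np
s=cv2.imread("pics/side_2.png");t=cv2.imread("pics/top_2.png")
cv2.imwrite("pics/c2.png",np.hstack([cv2.resize(s[20:210,120:320],(400,380),interpolation=2),cv2.resize(t[105:295,70:270],(400,380),interpolation=2)]))
E
```

```text
t: 2.62
eef_pos: [0.4922, 0.2673, 0.2369]
ee_rot: [3.141, -0.002, 1.031]
force: [-0.5, -0.2, -0.1]
width: 0.0003
t 2.62 rail [-0.0385  0.0008  0.2369] yaw [179.96  -0.14  59.05] F [-0.4793 -0.2266 -0.0557] w 0.0003 q [ 0.8472  0.162  -0.2314  0.0003 -1.1749  1.754 ]
slide [-0.0211  0.0018  0.0277]
```

View pics/c2.png

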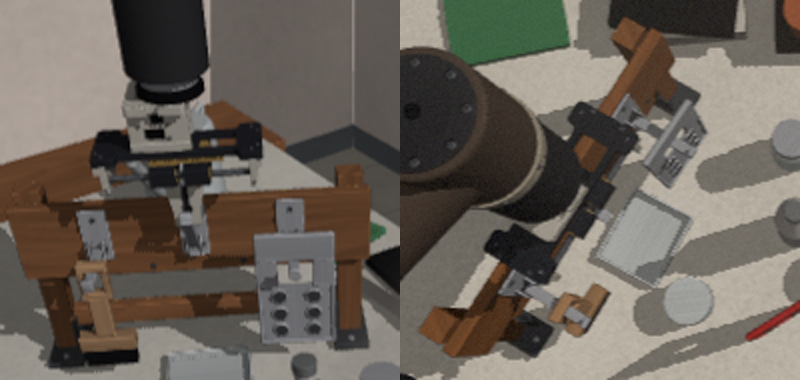

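The arm has been pulled forward: its tip shows at crop (200,235) in the side view and (603,213) in the top view. Now I'll press it down.

```bash
python3 -m crank '[{"turn":[0,0,0],"slide":[-0.022,0,0.028],"fingers":-1},{"turn":[0,0,0],"slide":[-0.04,0,0.055],"fingers":-1},{"turn":[0,0,0],"slide":[-0.058,0,0.08],"fingers":-1},{"turn":[0,0,0],"slide":[-0.06,0,0.088],"fingers":-1},{"turn":[0,0,0],"slide":[-0.06,0,0.09],"fingers":-1}]'; python3 to.py -.068 0 .192;  python3 look.py 3; python3 - <<'E'
import cv2
import numpy as np
s=cv2.imread("pics/side_3.png");t=cv2.imread("pics/top_3.png")
cv2.imwrite("pics/c3.png",np.hstack([cv2.resize(s[20:210,120:320],(400,380),interpolation=2),cv2.resize(t[105:295,70:270],(400,380),interpolation=2)]))
E
```

```text
t: 3.13
eef_pos: [0.4779, 0.2428, 0.1933]
ee_rot: [3.14, -0.002, 1.032]
force: [-11.6, -3.7, 22.9]
width: 0.0001
t 3.13 rail [-0.0668  0.0006  0.1933] yaw [179.9   -0.1   59.11] F [-11.5574  -3.6775  22.9117] w 0.0001 q [ 0.837   0.1545 -0.3452  0.0015 -1.0691  1.7648]
slide [-0.0024  0.0013  0.0027]
```

View pics/c3.png

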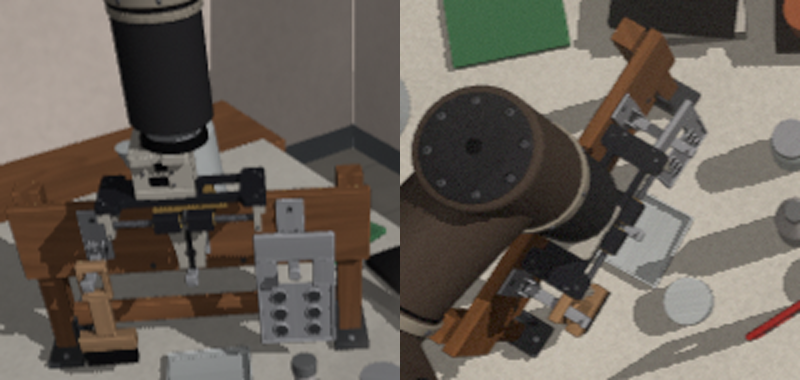

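Hook B is down on its stop: the TCP height is 0.193 and there is reaction force. Now I'll retreat and re-orient for the palette.

```bash
python3 -m crank '[{"turn":[0,0,0],"slide":[0,0,-0.08],"fingers":-1},{"turn":[0,0,0],"slide":[0,0,-0.16],"fingers":-1},{"turn":[0,0,0.08],"slide":[0,0.25,-0.2],"fingers":-0.2},{"turn":[0,0,0.08],"slide":[0,0.25,-0.24],"fingers":-0.2},{"turn":[0,0,0.08],"slide":[0,0.25,-0.24],"fingers":-0.2}]'; python3 to.py -.066 -.125 .315 -30.6;  python3 look.py 4; python3 - <<'E'
import cv2
import numpy as np
s=cv2.imread("pics/side_4.png");t=cv2.imread("pics/top_4.png")
cv2.imwrite("pics/c4.png",np.hstack([cv2.resize(s[20:210,120:320],(400,380),interpolation=2),cv2.resize(t[105:295,70:270],(400,380),interpolation=2)]))
E
```

```text
t: 3.65
eef_pos: [0.5806, 0.1816, 0.3104]
ee_rot: [3.141, -0.003, 0.652]
force: [0.4, 1.7, -0.1]
width: 0.0148
t 3.65 rail [-0.0672 -0.1189  0.3104] yaw [179.96  -0.2   37.35] F [ 0.365   1.7153 -0.137 ] w 0.0148 q [ 0.6243  0.2061 -0.0098  0.0006 -1.3514  1.5982]
slide [ 0.0068  0.0104 -0.0091] turn [-0.0002 -0.0005  0.1887]
```

View pics/c4.png

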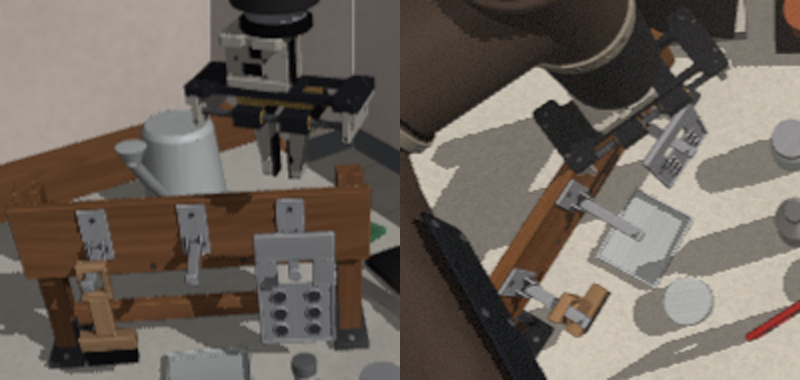

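Hook B is fully down in both views: its tip at side crop (193,278) and top crop (637,235) is where I predicted it. Next I'll turn the wrist for the palette.

```bash
python3 -m crank '[{"turn":[0,0,0.095],"slide":[0.01,0.015,-0.01],"fingers":-0.1},{"turn":[0,0,0.095],"slide":[0.01,0.015,-0.01],"fingers":-0.1},{"turn":[0,0,0.095],"slide":[0.01,0.015,-0.01],"fingers":-0.1},{"turn":[0,0,0.095],"slide":[0.01,0.015,-0.01],"fingers":-0.1},{"turn":[0,0,0.095],"slide":[0.01,0.015,-0.01],"fingers":-0.1}]'; python3 to.py -.066 -.125 .315 -32
```

```text
t: 4.17
eef_pos: [0.5883, 0.1789, 0.3136]
ee_rot: [-3.141, -0.002, 0.052]
force: [0.7, -0.8, -0.4]
width: 0.0393
t 4.17 rail [-0.0657 -0.1269  0.3136] yaw [-179.98   -0.1     3.  ] F [ 0.6666 -0.792  -0.425 ] w 0.0393 q [ 0.6129  0.2172  0.0114  0.0006 -1.3633  1.0102]
slide [-0.0034 -0.0015 -0.0028] turn [-0.0001 -0.0002  0.0972]
```

```bash
python3 -m crank '[{"turn":[0,0,0.098],"slide":[0.004,0.004,0],"fingers":-0.1},{"turn":[0,0,0.098],"slide":[0.004,0.004,0],"fingers":-0.1},{"turn":[0,0,0.098],"slide":[0.004,0.004,0],"fingers":-0.1},{"turn":[0,0,0.098],"slide":[0.004,0.004,0],"fingers":-0.1},{"turn":[0,0,0.098],"slide":[0.004,0.004,0],"fingers":-0.1}]'; python3 to.py -.066 -.125 .203 -32;python3 look.py 5; python3 - <<'E'
import cv2
import numpy as np
s=cv2.imread("pics/side_5.png");t=cv2.imread("pics/top_5.png")
cv2.imwrite("pics/c5.png",np.hstack([cv2.resize(s[20:210,150:350],(400,380),interpolation=2),cv2.resize(t[105:295,120:320],(400,380),interpolation=2)]))
E
```

```text
t: 4.58
eef_pos: [0.5903, 0.1771, 0.3136]
ee_rot: [-3.14, -0.001, -0.563]
force: [0.1, -0.5, 1.0]
width: 0.0395
t 4.58 rail [-0.0662 -0.1295  0.3136] yaw [-179.93   -0.07  -32.25] F [ 0.0939 -0.5096  1.0337] w 0.0395 q [ 0.6084  0.2196  0.0145  0.0007 -1.3641  0.3995]
slide [-0.0093  0.0001  0.2212] turn [-0.0002 -0.0002 -0.0007]
```

View pics/c5.png

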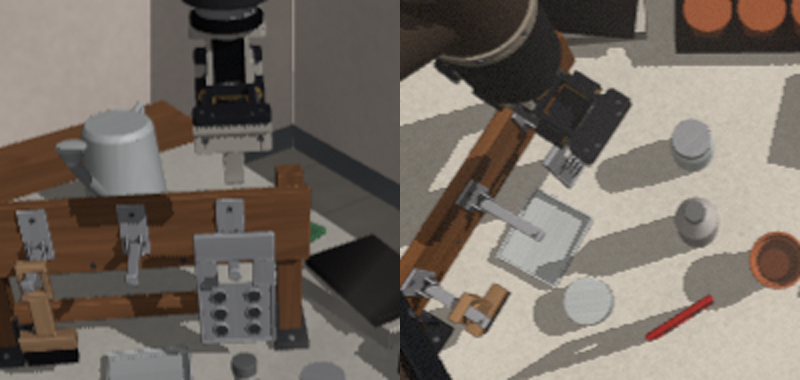

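```bash
python3 -m crank '[{"turn":[0,0,0],"slide":[-0.008,0,0.07],"fingers":-0.1},{"turn":[0,0,0],"slide":[-0.008,0,0.13],"fingers":-0.1},{"turn":[0,0,0],"slide":[-0.008,0,0.18],"fingers":-0.1},{"turn":[0,0,0],"slide":[-0.008,0,0.22],"fingers":-0.1},{"turn":[0,0,0],"slide":[-0.008,0,0.22],"fingers":-0.1}]'; python3 to.py -.066 -.125 .203 -32;python3 look.py 6; python3 - <<'E'
import cv2
import numpy as np
s=cv2.imread("pics/side_6.png");t=cv2.imread("pics/top_6.png")
cv2.imwrite("pics/c6.png",np.hstack([cv2.resize(s[80:175,220:320],(400,380),interpolation=2),cv2.resize(t[105:295,120:320],(400,380),interpolation=2)]))
E
```

```text
t: 5.1
eef_pos: [0.5865, 0.1786, 0.2017]
ee_rot: [3.14, -0.001, -0.551]
force: [0.9, 0.2, 3.6]
width: 0.0396
t 5.1 rail [-0.0669 -0.1255  0.2017] yaw [179.91  -0.06 -31.59] F [0.8589 0.1535 3.5777] w 0.0396 q [ 0.6147  0.2749 -0.1672  0.0017 -1.1297  0.404 ]
slide [-0.001  -0.0017 -0.0026] turn [ 0.0002 -0.0002  0.0011]
```

View pics/c6.png

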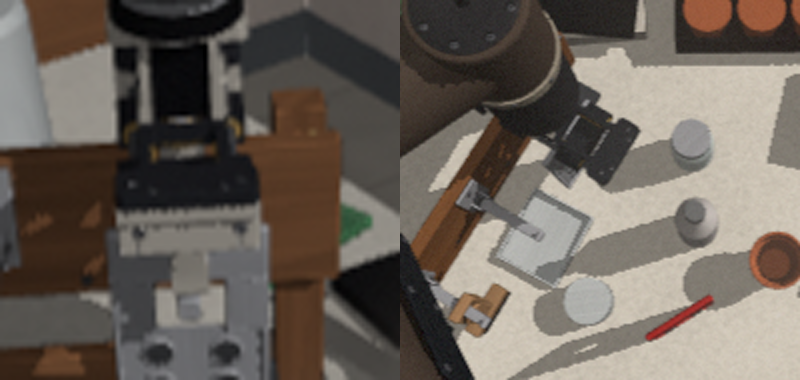

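The front finger is at crop (192,265), in front of the band and just above the slot, and the palette is undisturbed. Closing now.

```bash
python3 -m crank '[{"turn":[0,0,0],"slide":[0,0,0],"fingers":-1},{"turn":[0,0,0],"slide":[0,0,0],"fingers":-1},{"turn":[0,0,0],"slide":[0,0,0],"fingers":-1},{"turn":[0,0,0],"slide":[0,0,0],"fingers":-1},{"turn":[0,0,0],"slide":[0,0,0],"fingers":-1}]' 30; python3 to.py -.066 -.125 .221 -30.6
```

```text
t: 5.62
eef_pos: [0.586, 0.1783, 0.2021]
ee_rot: [3.141, -0.0, -0.557]
force: [-1.4, -1.6, 1.3]
width: 0.0119
t 5.62 rail [-0.0673 -0.1253  0.2021] yaw [179.99  -0.   -31.91] F [-1.3812 -1.5765  1.2979] w 0.0119 q [ 0.6139  0.2736 -0.1674  0.0001 -1.1299  0.3999]
slide [-0.0006 -0.0026 -0.0378] turn [ 0.     -0.     -0.0036]
```

```bash
python3 -m crank '[{"turn":[0,0,0],"slide":[0,0,0],"fingers":-1},{"turn":[0,0,0],"slide":[0,0,0],"fingers":-1},{"turn":[0,0,0],"slide":[0,0,-0.02],"fingers":-1},{"turn":[0,0,0],"slide":[0,0,-0.036],"fingers":-1},{"turn":[0,0,0],"slide":[0,0,-0.036],"fingers":-1}]'; python3 to.py -.140 -.125 .220 -30.6;python3 look.py 7; python3 - <<'E'
import cv2
import numpy as np
s=cv2.imread("pics/side_7.png");t=cv2.imread("pics/top_7.png")
cv2.imwrite("pics/c7.png",np.hstack([cv2.resize(s[80:175,220:320],(400,380),interpolation=2),cv2.resize(t[105:295,120:320],(400,380),interpolation=2)]))
E
```

```text
t: 6.03
eef_pos: [0.5871, 0.1788, 0.2224]
ee_rot: [-3.139, -0.002, -0.557]
force: [1.1, -0.5, -0.9]
width: 0.0084
t 6.03 rail [-0.0663 -0.1259  0.2224] yaw [-179.85   -0.1   -31.92] F [ 1.0661 -0.4962 -0.8663] w 0.0084 q [ 0.614   0.2595 -0.1391  0.0007 -1.169   0.3995]
slide [0.0017 0.1474 0.0044] turn [-0.0004 -0.0003 -0.0037]
```

View pics/c7.png

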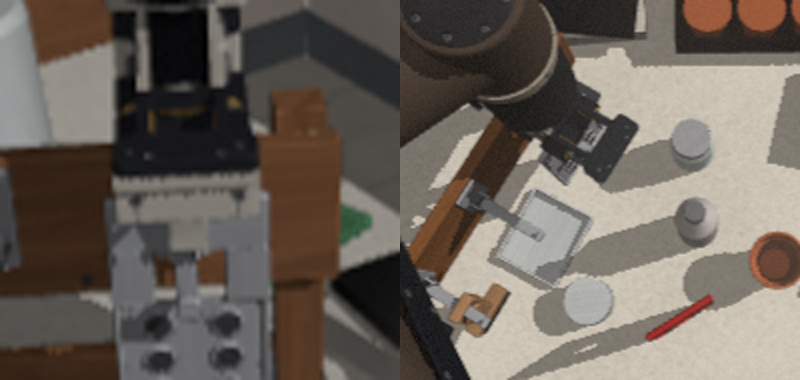

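```bash
python3 -m crank '[{"turn":[0,0,-0.0037],"slide":[0.002,0.04,0],"fingers":-1},{"turn":[0,0,-0.0037],"slide":[0.002,0.08,0],"fingers":-1},{"turn":[0,0,-0.0037],"slide":[0.002,0.12,0],"fingers":-1},{"turn":[0,0,-0.0037],"slide":[0.002,0.15,0],"fingers":-1},{"turn":[0,0,-0.0037],"slide":[0.002,0.15,0],"fingers":-1}]'; python3 to.py -.140 0 .220 -30.6;python3 look.py 8; python3 - <<'E'
import cv2
import numpy as np
s=cv2.imread("pics/side_8.png");t=cv2.imread("pics/top_8.png")
cv2.imwrite("pics/c8.png",np.hstack([cv2.resize(s[80:270,150:350],(400,380),interpolation=2),cv2.resize(t[105:295,120:320],(400,380),interpolation=2)]))
E
```

```text
t: 6.55
eef_pos: [0.5455, 0.1122, 0.2201]
ee_rot: [3.141, 0.001, -0.535]
force: [-0.2, 0.5, -1.3]
width: 0.0089
t 6.55 rail [-0.1449 -0.124   0.2201] yaw [179.98   0.04 -30.68] F [-0.1767  0.5479 -1.2604] w 0.0089 q [ 0.5541  0.1702 -0.2604 -0.0004 -1.1409  0.4814]
slide [-0.248  -0.0094  0.0004] turn [ 0.0001  0.0001 -0.0002]
```

View pics/c8.png

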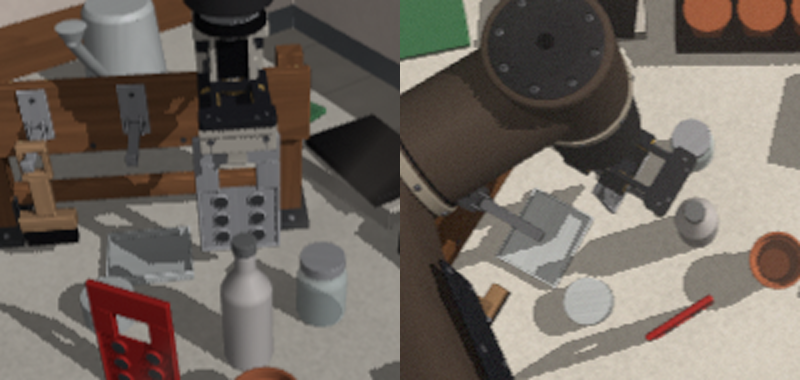

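```bash
python3 -m crank '[{"turn":[0,0,0],"slide":[-0.08,0,0],"fingers":-1},{"turn":[0,0,0],"slide":[-0.15,0,0],"fingers":-1},{"turn":[0,0,0],"slide":[-0.21,0,0],"fingers":-1},{"turn":[0,0,0],"slide":[-0.248,0,0],"fingers":-1},{"turn":[0,0,0],"slide":[-0.248,0,0],"fingers":-1}]'; python3 to.py -.065 0 .220 -30.6;python3 look.py 9; python3 - <<'E'
import cv2
import numpy as np
s=cv2.imread("pics/side_9.png");t=cv2.imread("pics/top_9.png")
cv2.imwrite("pics/c9.png",np.hstack([cv2.resize(s[80:270,150:350],(400,380),interpolation=2),cv2.resize(t[105:295,120:320],(400,380),interpolation=2)]))
E
```

```text
t: 7.07
eef_pos: [0.4384, 0.1791, 0.2204]
ee_rot: [-3.14, 0.001, -0.532]
force: [-0.2, 0.9, -2.6]
width: 0.0088
t 7.07 rail [-0.1418  0.0022  0.2204] yaw [-179.93    0.03  -30.47] F [-0.2365  0.91   -2.6104] w 0.0088 q [ 0.8041  0.0255 -0.4245 -0.0009 -1.1197  0.2352]
slide [ 0.0048 -0.1536  0.0009] turn [-0.0002  0.0001  0.0004]
```

View pics/c9.png

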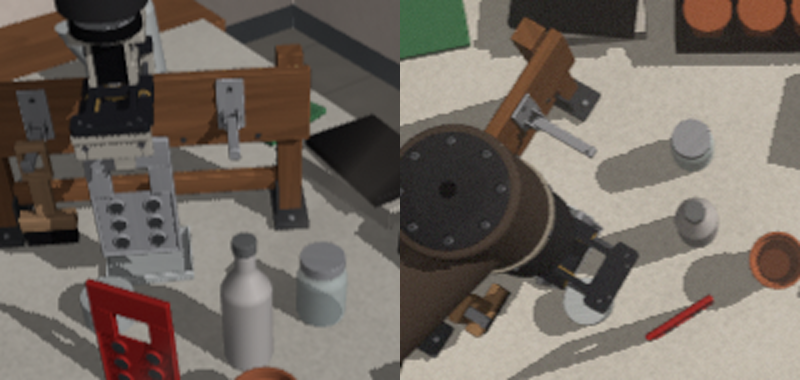

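```bash
python3 -m crank '[{"turn":[0,0,0],"slide":[0.004,-0.03,0],"fingers":-1},{"turn":[0,0,0],"slide":[0.004,-0.07,0],"fingers":-1},{"turn":[0,0,0],"slide":[0.004,-0.11,0],"fingers":-1},{"turn":[0,0,0],"slide":[0.004,-0.15,0],"fingers":-1},{"turn":[0,0,0],"slide":[0.004,-0.15,0],"fingers":-1}]'; python3 to.py -.065 0 .202 -30.6;python3 look.py 10; python3 - <<'E'
import cv2
import numpy as np
s=cv2.imread("pics/side_10.png");t=cv2.imread("pics/top_10.png")
cv2.imwrite("pics/c10.png",np.hstack([cv2.resize(s[80:210,150:290],(400,380),interpolation=2),cv2.resize(t[105:295,120:320],(400,380),interpolation=2)]))
E
```

```text
t: 7.58
eef_pos: [0.4834, 0.2437, 0.2192]
ee_rot: [-3.141, -0.001, -0.534]
force: [0.8, -0.2, -1.9]
width: 0.0091
t 7.58 rail [-0.0633 -0.0036  0.2192] yaw [-179.99   -0.04  -30.6 ] F [ 0.795  -0.2402 -1.9406] w 0.0091 q [ 0.8296  0.1439 -0.2951  0.0007 -1.1315  0.2068]
slide [-0.0072  0.0034  0.0344] turn [-0.     -0.0001  0.    ]
```

View pics/c10.png

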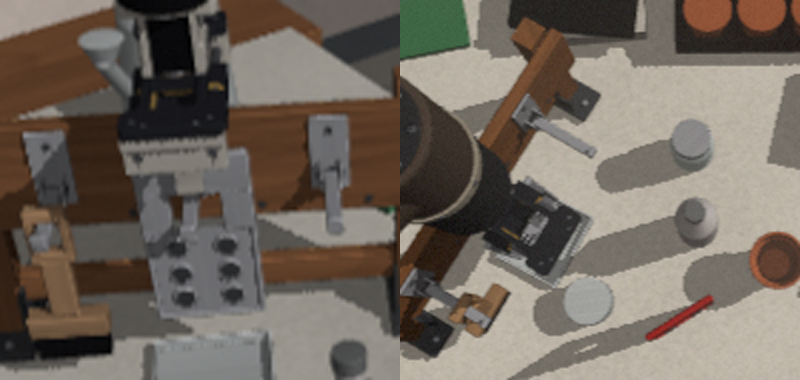

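The hook arm shows through the slot at crop (190,213). Now I'll lower and release.

```bash
python3 -m crank '[{"turn":[0,0,0],"slide":[-0.005,0,0.012],"fingers":-1},{"turn":[0,0,0],"slide":[-0.005,0,0.025],"fingers":-1},{"turn":[0,0,0],"slide":[-0.005,0,0.035],"fingers":-1},{"turn":[0,0,0],"slide":[-0.005,0,0.035],"fingers":-1},{"turn":[0,0,0],"slide":[-0.005,0,0.035],"fingers":-1}]'; python3 to.py -.065 0 .202 -30.6
```

```text
t: 8.1
eef_pos: [0.478, 0.2417, 0.2023]
ee_rot: [3.142, 0.0, -0.534]
force: [0.0, 0.3, -2.2]
width: 0.009
t 8.1 rail [-0.0677  0.      0.2023] yaw [180.     0.   -30.61] F [ 0.0304  0.3251 -2.2004] w 0.009 q [ 0.8344  0.1478 -0.3307 -0.     -1.0922  0.2021]
slide [ 0.0001 -0.0054  0.0006] turn [ 0.  0. -0.]
```

```bash
python3 -m crank '[{"turn":[0,0,0],"slide":[0,0,0.002],"fingers":-1},{"turn":[0,0,0],"slide":[0,0,0.005],"fingers":-1},{"turn":[0,0,0],"slide":[0,0,0.005],"fingers":-1}]'; python3 to.py -.065 0 .202 -30.6
```

```text
t: 8.35
eef_pos: [0.4782, 0.2417, 0.2018]
ee_rot: [-3.141, -0.001, -0.534]
force: [-6.2, -3.0, 13.9]
width: 0.0089
t 8.35 rail [-0.0676 -0.0001  0.2018] yaw [-179.97   -0.05  -30.58] F [-6.2007 -3.0339 13.933 ] w 0.0089 q [ 0.8347  0.148  -0.3321  0.0009 -1.09    0.202 ]
slide [-0.0003 -0.0052 -0.0004] turn [-0.0001 -0.0001  0.0001]
```

Seated on the hook. Opening.

```bash
python3 -m crank '[{"turn":[0,0,0],"slide":[0,0,-0.002],"fingers":-0.1},{"turn":[0,0,0],"slide":[0,0,-0.002],"fingers":-0.1},{"turn":[0,0,0],"slide":[0,0,-0.002],"fingers":-0.1},{"turn":[0,0,0],"slide":[0,0,-0.002],"fingers":-0.1},{"turn":[0,0,0],"slide":[0,0,-0.002],"fingers":-0.1}]'; python3 to.py -.065 0 .33 -30.6;python3 look.py 11; python3 - <<'E'
import cv2
import numpy as np
s=cv2.imread("pics/side_11.png");t=cv2.imread("pics/top_11.png")
cv2.imwrite("pics/c11.png",np.hstack([cv2.resize(s[80:210,150:290],(400,380),interpolation=2),cv2.resize(t[105:295,120:320],(400,380),interpolation=2)]))
E
```

```text
t: 8.77
eef_pos: [0.4786, 0.2426, 0.2009]
ee_rot: [-3.14, -0.0, -0.534]
force: [1.9, 5.1, 0.3]
width: 0.0359
t 8.77 rail [-0.0667 -0.0001  0.2009] yaw [-179.94   -0.01  -30.6 ] F [1.9201 5.0553 0.2748] w 0.0359 q [ 0.8346  0.1499 -0.3316 -0.     -1.0882  0.202 ]
slide [-0.0001 -0.0036 -0.2581] turn [-0.0002 -0.     -0.    ]
```

View pics/c11.png

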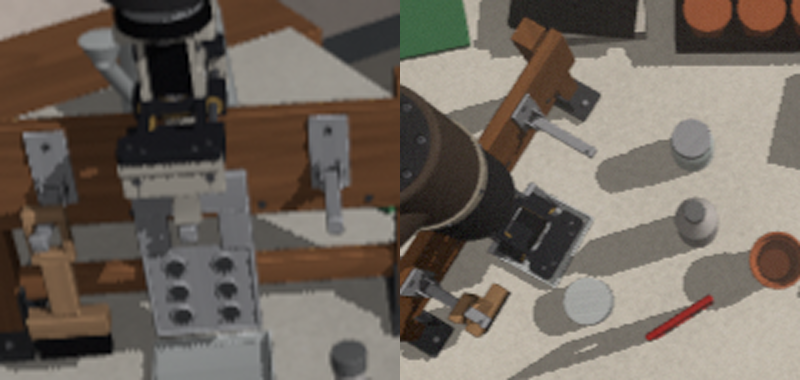

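```bash
python3 to.py -.065 0 .33;  python3 -m crank '[{"turn":[0,0,0],"slide":[0,0,-0.03],"fingers":-0.1},{"turn":[0,0,0],"slide":[0,0,-0.07],"fingers":-0.1},{"turn":[0,0,0],"slide":[0,0,-0.14],"fingers":-0.1},{"turn":[0,0,0],"slide":[0,0,-0.21],"fingers":-0.1},{"turn":[0,0,0],"slide":[0,0,-0.27],"fingers":-0.1}]'; python3 to.py -.092 -.125 .33 59.4;python3 look.py 12; python3 - <<'E'
import cv2
import numpy as np
s=cv2.imread("pics/side_12.png");t=cv2.imread("pics/top_12.png")
cv2.imwrite("pics/c12.png",np.hstack([cv2.resize(s[80:210,150:290],(400,380),interpolation=2),cv2.resize(t[105:295,120:320],(400,380),interpolation=2)]))
E
```

```text
t 8.87 rail [-0.0657 -0.0001  0.2014] yaw [-179.84   -0.04  -30.59] F [2.1088 5.2291 0.2127] w 0.0385 q [ 0.8349  0.1498 -0.3306  0.0001 -1.0875  0.202 ]
slide [-0.0001 -0.0022 -0.2572] t: 9.28
eef_pos: [0.4781, 0.2416, 0.338]
ee_rot: [3.141, -0.0, -0.534]
force: [0.9, 0.4, -0.1]
width: 0.0395
t 9.28 rail [-0.0677 -0.0001  0.338 ] yaw [179.98  -0.03 -30.61] F [ 0.9021  0.3905 -0.1328] w 0.0395 q [ 0.8345  0.0733 -0.1063  0.0005 -1.3915  0.202 ]
slide [0.2498 0.0485 0.0162] turn [ 0.0001 -0.     -0.25  ]
```

View pics/c12.png

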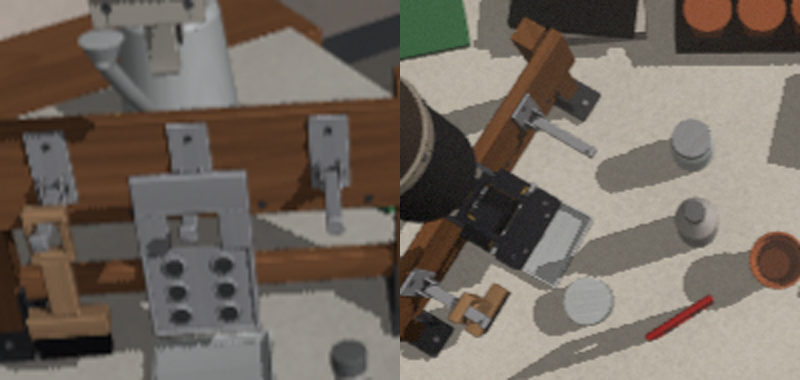

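The palette hangs on hook B by its slot, upright (side crop (190,250)). Next I'll turn the wrist and go over hook A's tip.

```bash
python3 -m crank '[{"turn":[0,0,-0.09],"slide":[0.25,0.048,0],"fingers":-0.1},{"turn":[0,0,-0.09],"slide":[0.25,0.048,0],"fingers":-0.1},{"turn":[0,0,-0.09],"slide":[0.25,0.048,0],"fingers":-0.1},{"turn":[0,0,-0.09],"slide":[0.25,0.048,0],"fingers":-0.1},{"turn":[0,0,-0.09],"slide":[0.25,0.048,0],"fingers":-0.1}]'; python3 to.py -.092 -.125 .33 59.4
```

```text
t: 9.8
eef_pos: [0.5751, 0.1552, 0.3343]
ee_rot: [3.14, 0.003, 0.035]
force: [-0.6, 1.0, -0.7]
width: 0.0391
t 9.8 rail [-0.0927 -0.1276  0.3343] yaw [179.88   0.15   1.98] F [-0.5567  0.966  -0.6941] w 0.0391 q [ 0.5917  0.181   0.0112  0.0003 -1.4044  1.0137]
slide [-0.0036 -0.004   0.0086] turn [ 0.0001  0.0005 -0.1595]
```

```bash
python3 -m crank '[{"turn":[0,0,-0.09],"slide":[0,0,0],"fingers":-0.1},{"turn":[0,0,-0.09],"slide":[0,0,0],"fingers":-0.1},{"turn":[0,0,-0.09],"slide":[0,0,0],"fingers":-0.1},{"turn":[0,0,-0.09],"slide":[0,0,0],"fingers":-0.1},{"turn":[0,0,-0.09],"slide":[0,0,0],"fingers":-0.1}]'; python3 to.py -.092 -.125 .26 59.4
```

```text
t: 10.22
eef_pos: [0.5732, 0.1575, 0.3352]
ee_rot: [-3.141, 0.002, 0.604]
force: [0.0, -0.7, 0.4]
width: 0.0393
t 10.22 rail [-0.0917 -0.1248  0.3352] yaw [-179.99    0.11   34.58] F [ 0.0309 -0.7209  0.4432] w 0.0393 q [ 0.5966  0.1777  0.0094 -0.0001 -1.4043  1.5778]
slide [-0.      0.0006  0.1504] turn [-0.0001  0.0003 -0.0689]
```

```bash
python3 -m crank '[{"turn":[0,0,-0.069],"slide":[0,0,0],"fingers":-0.1},{"turn":[0,0,-0.069],"slide":[0,0,0],"fingers":-0.1},{"turn":[0,0,-0.069],"slide":[0,0,0.06],"fingers":-0.1},{"turn":[0,0,-0.069],"slide":[0,0,0.12],"fingers":-0.1},{"turn":[0,0,-0.069],"slide":[0,0,0.2],"fingers":-0.1}]';python3 look.py 13; python3 to.py -.092 -.125 .184 59.4; python3 - <<'E'
import cv2
import numpy as np
s=cv2.imread("pics/side_13.png");t=cv2.imread("pics/top_13.png")
cv2.imwrite("pics/c13.png",np.hstack([cv2.resize(s[70:200,180:320],(400,380),interpolation=2),cv2.resize(t[105:295,120:320],(400,380),interpolation=2)]))
E
```

```text
t: 10.63
eef_pos: [0.5742, 0.1579, 0.2365]
ee_rot: [3.14, -0.003, 1.035]
force: [0.7, 0.8, -0.0]
width: 0.0394
t 10.73 rail [-0.0948 -0.1224  0.2292] yaw [-179.59    0.58   58.97] F [-0.5814 -0.2781  0.0356] w 0.0393 q [ 0.5967  0.2268 -0.1657 -0.0025 -1.1904  2.0042]
slide [0.0066 0.0059 0.0903] turn [-0.0012  0.0016 -0.0012]
```

View pics/c13.png

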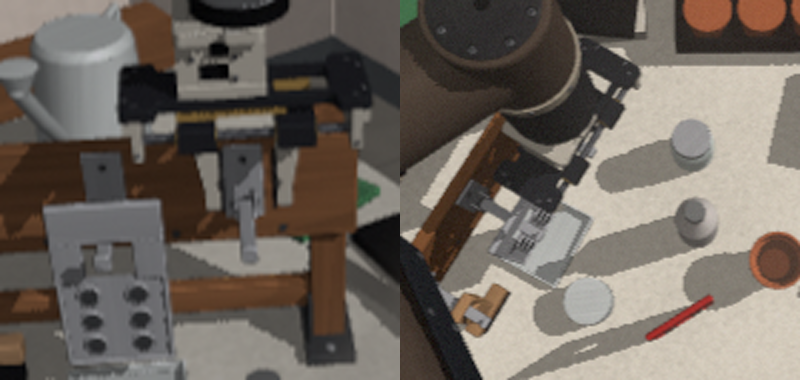

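The gripper's outer prongs would come close to the hung palette. I'll tilt the tool 30° so the fingers point towards the rail and its body stays in front of the palette.

```bash
python3 -m crank '[{"turn":[0,0.083,0],"slide":[0.004,0.004,0],"fingers":-0.1},{"turn":[0,0.083,0],"slide":[0.004,0.004,0],"fingers":-0.1},{"turn":[0,0.083,0],"slide":[0.004,0.004,0],"fingers":-0.1},{"turn":[0,0.083,0],"slide":[0.004,0.004,0],"fingers":-0.1},{"turn":[0,0.083,0],"slide":[0.004,0.004,0],"fingers":-0.1}]'; python3 - <<'E'
from to import *
to(-.093,-.125,.184)
s=get_state();R=Ro.from_euler('xyz',s['ee_rot']).as_matrix()
print("tool axes in rail:",[np.round([R[:,i]@XR,R[:,i]@YR,R[2,i]],3) for i in range(3)])
E
```

```text
t: 11.15
eef_pos: [0.5755, 0.1578, 0.2384]
ee_rot: [3.141, -0.531, 1.03]
force: [-0.6, -0.3, -0.0]
width: 0.0398
t 11.15 rail [-0.0904 -0.1266  0.2384] yaw [179.95 -30.4   58.99] F [-0.5814 -0.2532 -0.0215] w 0.0398 q [ 0.361   0.0599 -0.2901 -0.4347 -0.8376  2.47  ]
slide [-0.0597 -0.0033  0.0912] tool axes in rail: [array([ 0.862, -0.006,  0.506]), array([-0.008, -1.   ,  0.001]), array([ 0.506, -0.005, -0.863])]
```

```bash
python3 -m crank '[{"turn":[0,0,0],"slide":[-0.02,-0.003,0.03],"fingers":-0.1},{"turn":[0,0,0],"slide":[-0.04,-0.003,0.06],"fingers":-0.1},{"turn":[0,0,0],"slide":[-0.06,-0.003,0.091],"fingers":-0.1},{"turn":[0,0,0],"slide":[-0.06,-0.003,0.091],"fingers":-0.1},{"turn":[0,0,0],"slide":[-0.06,-0.003,0.091],"fingers":-0.1}]';python3 look.py 14; python3 to.py -.093 -.125 .184; python3 - <<'E'
import cv2
import numpy as np
s=cv2.imread("pics/side_14.png");t=cv2.imread("pics/top_14.png")
cv2.imwrite("pics/c14.png",np.hstack([cv2.resize(s[70:200,180:320],(400,380),interpolation=2),cv2.resize(t[105:295,120:320],(400,380),interpolation=2)]))
E
```

```text
t: 11.57
eef_pos: [0.5738, 0.1564, 0.1826]
ee_rot: [-3.141, -0.521, 1.031]
force: [0.1, -0.1, 0.6]
width: 0.0394
t 11.67 rail [-0.0917 -0.1262  0.1837] yaw [179.9  -29.96  59.13] F [-0.0994 -0.7621  0.0248] w 0.0394 q [ 0.355   0.1159 -0.3452 -0.4772 -0.7451  2.5419]
slide [-0.0019 -0.0024 -0.0018]
```

View pics/c14.png

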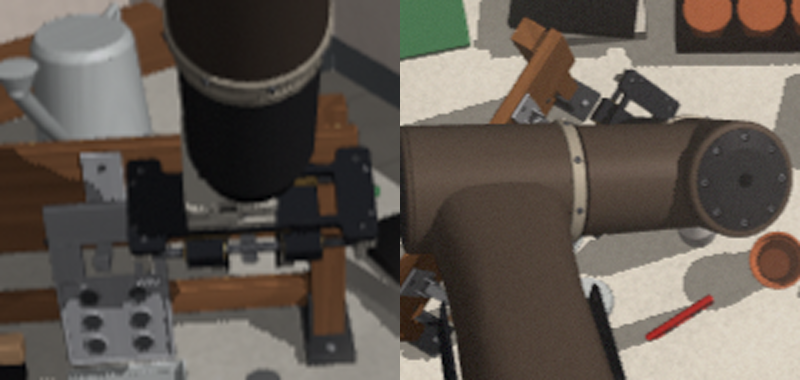

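```bash
python3 -m crank '[{"turn":[0,0,0],"slide":[0,0,0],"fingers":-1},{"turn":[0,0,0],"slide":[0,0,0],"fingers":-1},{"turn":[0,0,0],"slide":[0,0,0],"fingers":-1},{"turn":[0,0,0],"slide":[0,0,0],"fingers":-1},{"turn":[0,0,0],"slide":[0,0,0],"fingers":-1}]' 8; python3 to.py -.092 -.125 .184
```

```text
t: 12.08
eef_pos: [0.572, 0.1574, 0.1818]
ee_rot: [-3.138, -0.522, 1.03]
force: [-6.6, 2.3, 8.2]
width: 0.0137
t 12.08 rail [-0.0925 -0.1238  0.1818] yaw [-179.82  -29.89   59.01] F [-6.5858  2.3388  8.2175] w 0.0137 q [ 0.3556  0.1162 -0.3481 -0.4803 -0.7458  2.5428]
slide [ 0.003   0.0024 -0.0034]
```

```bash
python3 -m crank '[{"turn":[0,0,0],"slide":[0.017,0,-0.025],"fingers":-1},{"turn":[0,0,0],"slide":[0.039,0,-0.046],"fingers":-1},{"turn":[0,0,0],"slide":[0.064,0,-0.063],"fingers":-1},{"turn":[0,0,0],"slide":[0.091,0,-0.076],"fingers":-1},{"turn":[0,0,0],"slide":[0.091,0,-0.076],"fingers":-1}]';python3 look.py 15; python3 to.py -.072 -.125 .240; python3 - <<'E'
import cv2
import numpy as np
s=cv2.imread("pics/side_15.png");t=cv2.imread("pics/top_15.png")
cv2.imwrite("pics/c15.png",np.hstack([cv2.resize(s[70:200,180:320],(400,380),interpolation=2),cv2.resize(t[105:295,120:320],(400,380),interpolation=2)]))
E
```

```text
t: 12.5
eef_pos: [0.5829, 0.1757, 0.2385]
ee_rot: [-3.139, -0.522, 1.031]
force: [-8.3, -1.3, 4.9]
width: 0.014
t 12.6 rail [-0.0721 -0.1239  0.2374] yaw [-179.87  -29.85   59.08] F [-6.2474  1.2769  4.0941] w 0.0143 q [ 0.3958  0.0764 -0.2779 -0.4148 -0.8292  2.4292]
slide [ 0.0027  0.0022 -0.0044]
```

View pics/c15.png

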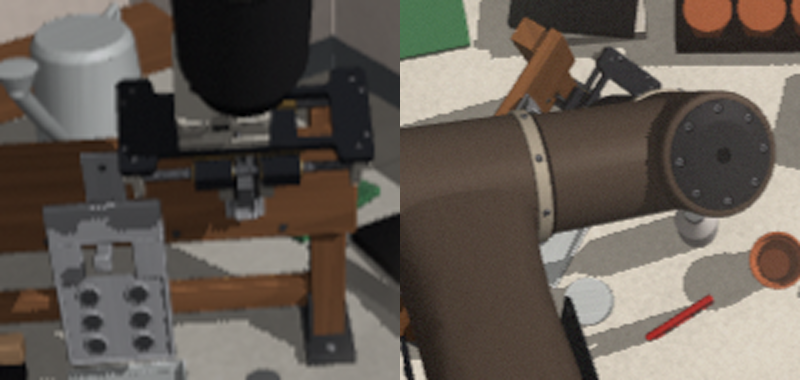

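```bash
python3 -m crank '[{"turn":[0,0,0],"slide":[0.029,0,-0.008],"fingers":-1},{"turn":[0,0,0],"slide":[0.059,0,-0.01],"fingers":-1},{"turn":[0,0,0],"slide":[0.089,0,-0.007],"fingers":-1},{"turn":[0,0,0],"slide":[0.118,0,0.001],"fingers":-1},{"turn":[0,0,0],"slide":[0.118,0,0.001],"fingers":-1}]';python3 look.py 16; python3 to.py -.010 -.125 .268; python3 - <<'E'
import cv2
import numpy as np
s=cv2.imread("pics/side_16.png");t=cv2.imread("pics/top_16.png")
cv2.imwrite("pics/c16.png",np.hstack([cv2.resize(s[40:170,180:320],(400,380),interpolation=2),cv2.resize(t[105:295,120:320],(400,380),interpolation=2)]))
E
```

```text
t: 13.02
eef_pos: [0.6098, 0.2204, 0.2663]
ee_rot: [-3.139, -0.521, 1.031]
force: [-5.8, 3.3, 3.8]
width: 0.0141
t 13.12 rail [-0.0198 -0.1242  0.2662] yaw [-179.87  -29.89   59.07] F [-5.6814  3.3545  2.371 ] w 0.0139 q [ 0.4661  0.1036 -0.1984 -0.3651 -0.8519  2.3201]
slide [0.0188 0.0014 0.0066]
```

View pics/c16.png

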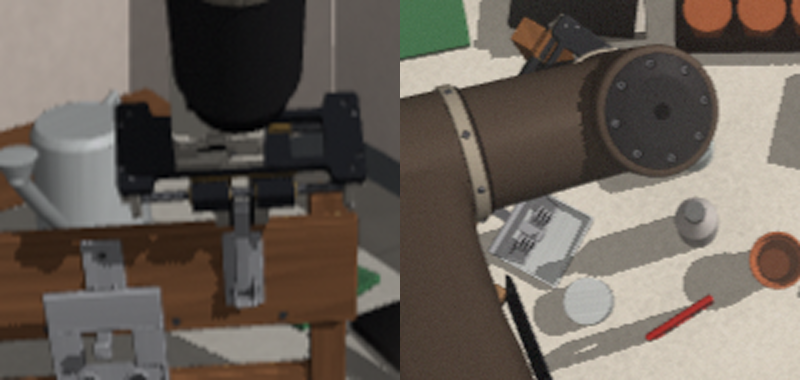

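The arm is nearly upright at crop (243,260). Pushing the last bit against the rail.

```bash
python3 -m crank '[{"turn":[0,0,0],"slide":[0.012,0,0.006],"fingers":-1},{"turn":[0,0,0],"slide":[0.025,0,0.013],"fingers":-1},{"turn":[0,0,0],"slide":[0.025,0,0.013],"fingers":-1},{"turn":[0,0,0],"slide":[0.025,0,0.013],"fingers":-1}]'; python3 to.py -.010 -.125 .268
```

```text
t: 13.45
eef_pos: [0.6165, 0.2315, 0.2667]
ee_rot: [-3.139, -0.522, 1.031]
force: [-6.0, 3.3, 1.3]
width: 0.0137
t 13.45 rail [-0.006  -0.1244  0.2667] yaw [-179.86  -29.88   59.05] F [-5.9661  3.2996  1.275 ] w 0.0137 q [ 0.4821  0.1176 -0.1841 -0.357  -0.8468  2.3004]
slide [-0.0056  0.0013 -0.0062]
```

```bash
python3 -m crank '[{"turn":[0,0,0],"slide":[0.007,0,0.004],"fingers":-1},{"turn":[0,0,0],"slide":[0.01,0,0.006],"fingers":-1},{"turn":[0,0,0],"slide":[0.01,0,0.006],"fingers":-1}]'; python3 to.py -.010 -.125 .268;python3 look.py 17; python3 - <<'E'
import cv2
import numpy as np
s=cv2.imread("pics/side_17.png");t=cv2.imread("pics/top_17.png")
cv2.imwrite("pics/c17.png",np.hstack([cv2.resize(s[40:170,180:320],(400,380),interpolation=2),cv2.resize(t[105:295,120:320],(400,380),interpolation=2)]))
E
```

```text
t: 13.7
eef_pos: [0.6185, 0.235, 0.2662]
ee_rot: [-3.139, -0.519, 1.03]
force: [-10.3, -1.7, 3.6]
width: 0.0138
t 13.7 rail [-0.002  -0.1244  0.2662] yaw [-179.83  -29.72   59.04] F [-10.2794  -1.7495   3.6358] w 0.0138 q [ 0.4877  0.123  -0.1796 -0.3525 -0.8465  2.2928]
slide [-0.0121  0.0014 -0.0111]
```

View pics/c17.png

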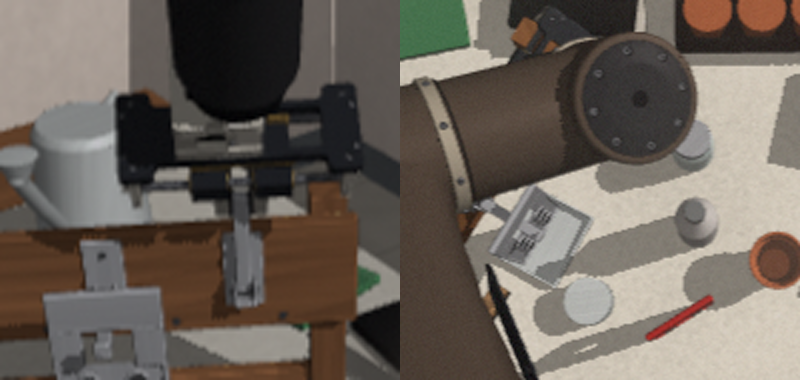

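Reaction force shows the arm is against its stop. Release and retreat.

```bash
python3 -m crank '[{"turn":[0,0,0],"slide":[0,0,0],"fingers":-0.1},{"turn":[0,0,0],"slide":[0,0,0],"fingers":-0.1},{"turn":[0,0,0],"slide":[0,0,0],"fingers":-0.1},{"turn":[0,0,0],"slide":[0,0,0],"fingers":-0.1},{"turn":[0,0,0],"slide":[0,0,0],"fingers":-0.1}]'; python3 to.py -.010 -.125 .268; python3 -m crank '[{"turn":[0,0,0],"slide":[0,0,-0.05],"fingers":-0.1},{"turn":[0,0,0],"slide":[0,0,-0.12],"fingers":-0.1},{"turn":[0,0,0],"slide":[0,0,-0.2],"fingers":-0.1},{"turn":[0,0,0],"slide":[0,0,-0.25],"fingers":-0.1},{"turn":[0,0,0],"slide":[0,0,-0.25],"fingers":-0.1}]';python3 look.py 18; python3 - <<'E'
import cv2
import numpy as np
s=cv2.imread("pics/side_18.png");t=cv2.imread("pics/top_18.png")
cv2.imwrite("pics/c18.png",np.hstack([cv2.resize(s[80:210,120:320],(400,260),interpolation=2),cv2.resize(t[105:235,120:320],(400,260),interpolation=2)]))
E
```

```text
t: 14.22
eef_pos: [0.6208, 0.2352, 0.2667]
ee_rot: [3.141, -0.522, 1.03]
force: [0.2, -1.0, -0.4]
width: 0.0382
t 14.22 rail [-0.0007 -0.1262  0.2667] yaw [179.99 -29.89  59.03] F [ 0.1709 -0.9729 -0.3629] w 0.0382 q [ 0.4871  0.1243 -0.1784 -0.3522 -0.8424  2.293 ]
slide [-0.0149 -0.0023 -0.0116] t: 14.63
eef_pos: [0.5898, 0.1802, 0.3825]
ee_rot: [3.133, -0.528, 1.034]
force: [1.8, -0.0, 0.8]
width: 0.0395
```

View pics/c18.png

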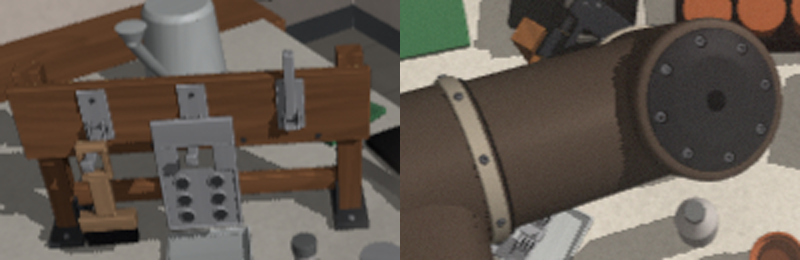

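```bash
python3 - <<'E'
from geo import *
import cv2
for th in(0,.05,.1,.15,.2):
    # end face centre and lower edge of front side
    c=world([-.01-.092*np.sin(th),-.125,.19+.092*np.cos(th)])
    f=world([-.01-.092*np.sin(th)-.0035*np.cos(th),-.125,.19+.092*np.cos(th)-.0035*np.sin(th)])
    r=world([-.01-.092*np.sin(th)+.0125*np.cos(th),-.125,.19+.092*np.cos(th)+.0125*np.sin(th)])
    print(th,"centre",proj("side",c),"front edge",proj("side",f),"rear lip edge",proj("side",r))
s=cv2.imread("pics/side_18.png")
cv2.imwrite("pics/c18z.png",cv2.resize(s[95:150,240:290],None,fx=10,fy=10,interpolation=cv2.INTER_NEAREST))
E
```

```text
0 centre [264.0306 105.9383] front edge [264.1062 106.6076] rear lip edge [263.7639 103.5764]
0.05 centre [264.1322 106.8608] front edge [264.2117 107.5988] rear lip edge [263.8518 104.2554]
0.1 centre [264.2388 107.8725] front edge [264.3219 108.6776] rear lip edge [263.9453 105.0286]
0.15 centre [264.35   108.9712] front edge [264.4365 109.8416] rear lip edge [264.0442 105.8949]
0.2 centre [264.4655 110.1543] front edge [264.5552 111.088 ] rear lip edge [264.1483 106.8526]
```

View pics/c18z.png

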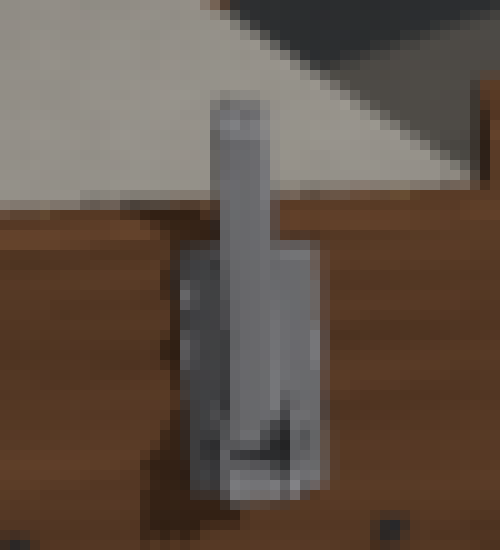

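The arm looks flat to within about 0.1 rad, which is too close to the limit to settle by pixel. I'll push on it from the front with closed fingers to make sure.

```bash
python3 to.py -.055 -.125 .268; python3 -m crank '[{"turn":[0,0,0],"slide":[0,0,0],"fingers":-1},{"turn":[0,0,0],"slide":[0,0,0],"fingers":-1},{"turn":[0,0,0],"slide":[0,0,0],"fingers":-1},{"turn":[0,0,0],"slide":[0,0,0],"fingers":-1},{"turn":[0,0,0],"slide":[0,0,0],"fingers":-1}]' 20; python3 to.py -.06 -.125 .270
```

```text
t 14.73 rail [-0.0632 -0.126   0.3767] yaw [179.89 -30.02  59.04] F [ 0.3149  0.3765 -1.9743] w 0.0399 q [ 0.4182 -0.0019 -0.076  -0.3308 -1.0776  2.278 ]
slide [-0.0946 -0.0025  0.1963] t: 15.15
eef_pos: [0.5886, 0.182, 0.3742]
ee_rot: [-3.141, -0.52, 1.03]
force: [0.2, -0.5, -0.1]
width: 0.0116
t 15.15 rail [-0.0628 -0.1255  0.3742] yaw [-179.95  -29.82   59.03] F [ 0.2023 -0.4673 -0.0633] w 0.0116 q [ 0.4192  0.001  -0.0771 -0.3306 -1.0779  2.278 ]
slide [-0.0987 -0.0009  0.1836]
```

```bash
python3 -m crank '[{"turn":[0,0,0],"slide":[-0.04,0,0.07],"fingers":-1},{"turn":[0,0,0],"slide":[-0.07,0,0.13],"fingers":-1},{"turn":[0,0,0],"slide":[-0.1,0,0.184],"fingers":-1},{"turn":[0,0,0],"slide":[-0.1,0,0.184],"fingers":-1},{"turn":[0,0,0],"slide":[-0.1,0,0.184],"fingers":-1}]'; python3 to.py -.03 -.125 .270
```

```text
t: 15.57
eef_pos: [0.5895, 0.1836, 0.2691]
ee_rot: [-3.14, -0.519, 1.029]
force: [0.5, 0.1, 1.2]
width: 0.0007
t 15.57 rail [-0.061  -0.1255  0.2691] yaw [-179.88  -29.71   58.98] F [0.462  0.0683 1.2373] w 0.0007 q [ 0.4144  0.0623 -0.2293 -0.382  -0.8811  2.3717]
slide [ 0.0547 -0.0013  0.0292]
```

```bash
python3 -m crank '[{"turn":[0,0,0],"slide":[0.03,0,0.018],"fingers":-1},{"turn":[0,0,0],"slide":[0.055,0,0.032],"fingers":-1},{"turn":[0,0,0],"slide":[0.062,0,0.036],"fingers":-1},{"turn":[0,0,0],"slide":[0.062,0,0.036],"fingers":-1}]'; python3 to.py -.02 -.125 .270
```

```text
t: 15.9
eef_pos: [0.6094, 0.2144, 0.2731]
ee_rot: [3.138, -0.522, 1.034]
force: [-4.6, -7.4, 6.8]
width: 0.0004
t 15.9 rail [-0.0244 -0.127   0.2731] yaw [179.77 -29.89  59.23] F [-4.5858 -7.405   6.8183] w 0.0004 q [ 0.4602  0.0949 -0.1942 -0.3593 -0.8625  2.3205]
slide [ 0.0044 -0.0041  0.0098]
```

```bash
python3 -m crank '[{"turn":[0,0,0],"slide":[0.005,0,0.003],"fingers":-1},{"turn":[0,0,0],"slide":[0.007,0,0.004],"fingers":-1},{"turn":[0,0,0],"slide":[0.007,0,0.004],"fingers":-1}]'; python3 to.py -.02 -.125 .270
```

```text
t: 16.15
eef_pos: [0.61, 0.2151, 0.273]
ee_rot: [3.138, -0.519, 1.033]
force: [-10.6, -18.4, 12.2]
width: 0.0008
t 16.15 rail [-0.0234 -0.1271  0.273 ] yaw [179.78 -29.72  59.2 ] F [-10.5629 -18.4003  12.2384] w 0.0008 q [ 0.4627  0.0967 -0.1926 -0.3555 -0.8637  2.3154]
slide [ 0.0029 -0.0043  0.0086]
```

There is 21 N of reaction with only 1 mm of motion, so it is on the hard stop. Now backing off.

```bash
python3 -m crank '[{"turn":[0,0,0],"slide":[-0.05,0,-0.03],"fingers":-1},{"turn":[0,0,0],"slide":[-0.07,0,-0.06],"fingers":-1},{"turn":[0,0,0],"slide":[-0.07,0,-0.14],"fingers":-1},{"turn":[0,0,0],"slide":[-0.07,0,-0.22],"fingers":-1},{"turn":[0,0,0],"slide":[-0.07,0,-0.3],"fingers":-1}]'; python3 -m crank '[{"turn":[0,0,0],"slide":[0.1,0.08,-0.1],"fingers":-1},{"turn":[0,0,0],"slide":[0.1,0.16,-0.1],"fingers":-1},{"turn":[0,0,0],"slide":[0.1,0.24,-0.1],"fingers":-1},{"turn":[0,0,0],"slide":[0.1,0.3,-0.1],"fingers":-1},{"turn":[0,0,0],"slide":[0.1,0.3,-0.1],"fingers":-1}]';python3 look.py 19; python3 to.py 0 0 .3
```

```text
t: 16.57
eef_pos: [0.5557, 0.1271, 0.3861]
ee_rot: [3.14, -0.522, 1.031]
force: [0.7, 0.8, 0.2]
width: 0.0006
t: 16.98
eef_pos: [0.6984, 0.0641, 0.4517]
ee_rot: [3.14, -0.521, 1.029]
force: [-0.9, 1.4, -3.6]
width: 0.0005
t 17.08 rail [-0.1085 -0.2781  0.4506] yaw [-179.96  -29.82   58.89] F [-0.755  -0.101  -0.4178] w 0.0003 q [ 0.1356  0.1868  0.3245 -0.4057 -1.3802  2.4742]
slide [ 0.0341 -0.558   0.3672]
```

View pics/side_19.png

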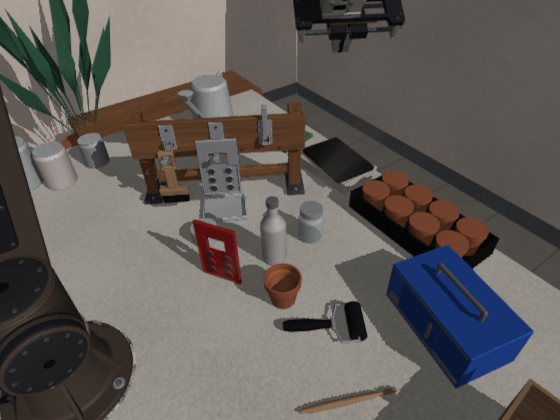

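View pics/top_19.png

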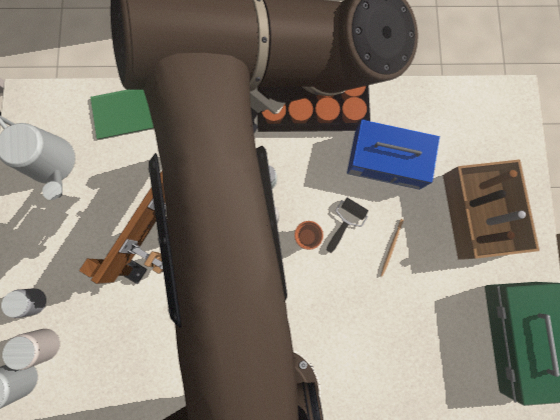

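```bash
python3 - <<'E'
from geo import *
import cv2
a=cv2.imread("pics/side_0.png").astype(int);b=cv2.imread("pics/side_19.png").astype(int)
for n,(r,c) in dict(brush=(slice(148,205),slice(150,192)),bottle=(slice(198,268),slice(256,290)),jar=(slice(200,245),slice(296,328)),tin=(slice(215,245),slice(188,200)),pot=(slice(262,310),slice(260,305)),brayer=(slice(298,345),slice(280,370))).items():
    print(n,np.abs(a[r,c]-b[r,c]).mean().round(2))
# palette top-edge corners expected when hanging at rail x -.067, y 0 
for y in(-.05,.05): print(proj("side",world([-.067,y,.2315])), proj("side",world([-.067,y,.0635])))
z=cv2.resize(b[95:215,190:280].astype(np.uint8),None,fx=5,fy=5,interpolation=0); cv2.imwrite("pics/c19.png",z)
E
```

```text
brush 4.08
bottle 0.54
jar 0.54
tin 0.61
pot 0.57
brayer 0.69
[235.5078 137.6966] [241.3416 191.1547]
[194.1319 140.3107] [204.1315 193.7515]
```

View pics/c19.png

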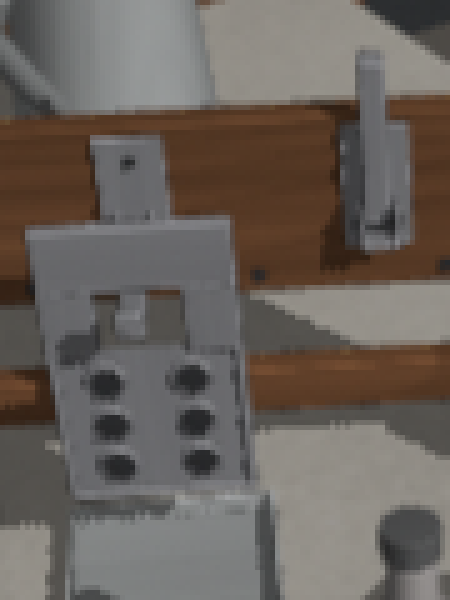

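```bash
python3 - <<'E'
import cv2,numpy as np
f=lambda n:np.float32(cv2.cvtColor(cv2.imread(n),6)[145:208,148:194])
print(cv2.phaseCorrelate(f("pics/side_0.png"),f("pics/side_19.png")))
from station import *
print(job_done())
E
```

```text
((0.05084885236473724, -0.09463798602914153), 0.8505691563089689)
the job is handed in; nothing more can be done
None
```

The job is done and handed in at about 17 s of the 72 s allowed. I pulled hook B (the middle one) down onto its stop and moved the steel palette onto it by its slot. I then folded hook A up and pressed it flat against the rail.

**Last checks:**
- **Palette:** its top corners are within about 1.5 px of where they should be for hanging upright and centred on hook B. The slot is on the arm and the gripper has let go.
- **Hook B:** it was fully down in both camera views just after I folded it, before the palette went on.
- **Hook A:** after the first fold, the image put its angle at only about 0.07–0.09 rad, too close to the 0.10 limit. I pressed again with closed fingers until about 21 N of reaction with 1 mm of motion showed it on its stop. I did not measure the angle again afterwards.
- **Brush:** it shifted about 0.1 px. Its image patch did change a little (mean difference 4, against about 0.6 for the other objects); I put that down to shadow.
- **Other objects:** the bottle, jar, tin, pot and brayer look unchanged from the first picture. I checked the sculpting tool only by eye.
- **Robot:** it is clear of everything.

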